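Fill up the spacer-block rack and snap its keeper shut

TASK

Get the rack of pine spacer blocks ready to carry: push its sprung keeper bar up and over to the rear until it snaps open, move the stray dowel from the rack into the grey scrap tray, and lay a spare pine block from the bench fully down in every bay that holds none, without taking out the blocks that are already there. Then push the keeper back over the top until it snaps closed on its front stop. Do not knock over the glue bottle.

Things in the scene. Friction and masses are not known exactly. Their poses are not given: they have to be found in the camera images.
- rack: wooden rack on a closed green base fixed to the bench, 156 mm (x) by 375 mm (y), origin at the centre of its underside. Five bays side by side along y, 72 mm apart; bay floor 48 mm, ridges and lips 56 mm above the bench. A seated block lies along x, its top 93 mm above the bench, 27 mm from its neighbour. Aluminium end plates 78 mm high stand outside the end bays, towards the rear (+x).
- keeper (a joint): U-shaped steel bail hinged along the rack's y. 0 = closed, leaning forward (-x) on its front stop, bar over the middle of the bays; grows as it swings up and over to the rear (+x); 1.50 = open on its rear stop. Its spring drives it away from upright (0.84) to the nearer stop; about 9 N of level push on the bar starts it from closed, about 6 N from open.
- keeper_bar (a point): middle of the keeper's bar, in the red sleeve (14 mm thick; the bare bar is 8 mm thick). Closed it is 110 mm above the bench, 1 mm in front of the middle of the bays; upright 136 mm, 58 mm behind; open 119 mm, 107 mm behind the rack's middle.
- keeper_hinge (a point): point on the keeper's hinge axis, midway between its ends, 56 mm above the bench; the bar is 80 mm from it
- scrap_tray: shallow open grey tray fixed to the bench, 90 mm (x) by 190 mm (y), walls 4 mm thick and 24 mm high, floor 4 mm thick; origin at the centre of its underside
- dowel_mid (a point): stray dowel offcut, pale wood, 16 x 16 mm in section, 140 mm long, lying along one of the bays at the start; point at its centre, y along its length
- glue_bottle: white glue bottle with an orange cap, 49 mm thick, 150 mm tall, a bystander standing at the right rear; origin at the centre of its underside, z up
- bay_1 (a point): centre of the floor of bay 1 (bay 1 is the one at the +y end, bay 5 at the -y end), which is 146 mm (x) by 57 mm (y) inside; axes as the rack's
- bay_2 (a point): centre of the floor of bay 2 (bay 1 is the one at the +y end, bay 5 at the -y end), which is 146 mm (x) by 57 mm (y) inside; axes as the rack's
- bay_3 (a point): centre of the floor of bay 3 (bay 1 is the one at the +y end, bay 5 at the -y end), which is 146 mm (x) by 57 mm (y) inside; axes as the rack's
- bay_4 (a point): centre of the floor of bay 4 (bay 1 is the one at the +y end, bay 5 at the -y end), which is 146 mm (x) by 57 mm (y) inside; axes as the rack's
- bay_5 (a point): centre of the floor of bay 5 (bay 1 is the one at the +y end, bay 5 at the -y end), which is 146 mm (x) by 57 mm (y) inside; axes as the rack's
- block_1_mid (a point): pine block 45 x 45 mm in section and 120 mm long, pale wood, 0.16 kg (varies); point at its centre, y along its length; lies in a bay of the rack at the start, or is absent
- block_2_mid (a point): pine block 45 x 45 mm in section and 120 mm long, pale wood, 0.16 kg (varies); point at its centre, y along its length; lies in a bay of the rack at the start, or is absent
- block_3_mid (a point): pine block 45 x 45 mm in section and 120 mm long, pale wood, 0.16 kg (varies); point at its centre, y along its length; lies in a bay of the rack at the start, or is absent
- block_4_mid (a point): pine block 45 x 45 mm in section and 120 mm long, pale wood, 0.16 kg (varies); point at its centre, y along its length; lies in a bay of the rack at the start, or is absent
- block_5_mid (a point): pine block 45 x 45 mm in section and 120 mm long, pale wood, 0.16 kg (varies); point at its centre, y along its length; a spare lying on the bench
- block_6_mid (a point): pine block 45 x 45 mm in section and 120 mm long, pale wood, 0.16 kg (varies); point at its centre, y along its length; a spare lying on the bench
- block_7_mid (a point): pine block 45 x 45 mm in section and 120 mm long, pale wood, 0.16 kg (varies); point at its centre, y along its length; a spare lying on the bench
- block_8_mid (a point): pine block 45 x 45 mm in section and 120 mm long, pale wood, 0.16 kg (varies); point at its centre, y along its length; a spare lying on the bench

How it is judged:
By the outcome, as a careful person would: the job done as asked, in the order asked, and still so for the second after the job is handed in, with the robot touching nothing.
Of block_1, block_2, block_3, block_4 only 1 to 2 are there at a start; the rules pass over those that are not, and their reading is None.
At some moment in a run one of block_5 may be knocked a few centimetres aside while the robot is not near it.
Once in a run the grip may slacken for a moment while it holds something.
It also fails if it takes over 200 s, if anything falls off the work surface, if the arm or the gripper's body presses on something with over 40 N, if the wrist force passes 120 N, or if a joint passes its speed limit or range.

ROBOT

A 6-joint arm with a two-finger parallel gripper is mounted at the origin on a cart in front of the work surface, level with it; the furniture and walls round the work are solid. World frame = base frame: x ahead of the robot, y to its left, z up, the work surface at z = 0. Lengths are in m, angles in rad, forces in N, time in s.
With the tool pointing down it reaches from about 0.375 to 0.9 m from the base axis. Payload 3.1 kg.
Tool frame: the origin (TCP) lies between the finger pads; the fingertips stand 8 mm ahead of it and the grasp point (between the pads) lies 11 mm behind it; z points along the fingers, y is the direction in which the jaws open and shut (so a half turn about z gives the same grasp; the last joint's range is limited). The gripper opens to 85 mm and grips with 20 to 120 N. Pads are 22 mm wide; open, the fingers measure 114 mm over their backs; the gripper's body (76 mm by 85 mm) begins 54 mm behind the grasp point. The pads swing forward as they close: fully open they stand 13 mm farther back than shut.
Start: joints at [1.079, 0.527, 1.433, -0, 1.181, -0.178], TCP at [0.192, 0.595, 0.239] pointing down, gripper open.
Joint ranges: [-3.08, 3.08], [-0.75, 2.2], [0.22, 2.44], [-1.43, 4.57], [0, 2.65], [-2.85, 2.85]. Speed limits (rad/s): [2.79, 2.79, 3.14, 3.14, 3.14, 3.14].

INTERFACE

Orientations are given as a unit quaternion [w, x, y, z].
In Python, from rig import arm gives the robot as it stands. The module is installed in compiled form; this text tells all that it offers.
- The arm moves only by the shell command python3 -m pendant 'ROWS' [FORCE]. ROWS is JSON, a list that holds one entry, the list of rows, each a list of 7 numbers: the shift along the world's x, y, z in mm, then the turn, a rotation vector about the world's x, y, z in degrees, then the opening, from 0 (shut) to 1 (fully open). In form: [[[tx, ty, tz, rx, ry, rz, claw], ...]]. A call has 1 to 12 rows; each row is the pose to reach, as a shift and turn from the pose commanded when the call began; what a row does not reach only later rows make up. A row lasts 1/8 s, in which the tool goes at most 62.5 mm and 10.7 degrees, less where a joint would pass 70% of its speed; a pose out of reach is approached as far as the arm can. A call with a gripper value outside its range is refused whole. The fingers move at their own pace and stop on an object; FORCE is the grip in N (left out, the last holds). Time passes only in rows, so rows that repeat a pose let the fingers close. It gives the time, the measured TCP pose, the force and the opening at its end, in the units of the state.
- arm.read_state(): the state, without advancing time (a new reading comes with each control period).
- arm.get_image(name): name is "scene" or "top" or "wrist"; returns a dict with "color" (400x640x3 uint8, red, green, blue), "fx", "fy", "cx", "cy" (pixels), "R" (3x3) and "t" (3): a world point X has camera coordinates R X + t. Camera axes: x right, y down, z forward; pixel columns grow to the right and rows downward; lengths in m; the calibration is good to about 2 mm. A picture is of the moment at which its call begins. There is no depth.
- arm.hand_in(): hands the job in, once; it reports no verdict.
The state is a dict: "clock": time; "joints": joint angles; "joint_velocities": joint speeds; "joint_torque": joint torques, N m; "eef_pos": TCP position; "ee_rot": TCP orientation; "force": force on the tool from outside, world axes, zero at the start; "wrist_torque": the same for the moment, N m; "gripper_width": finger opening in m.
Only numpy, scipy, OpenCV 4.12 (cv2) and the standard library are available. Lean on these libraries where they do the work, as an engineer would, in place of code of your own. Each camera call takes 0.05 s, during which the arm holds its last target. There are 200 camera calls.

## Working session

There is one attempt and no reset: what is moved stays moved. The work goes in short steps, Python scripts to look and compute and a shell command to move; the robot and the scene stay as the last step left them, time stands still between calls to the robot, and variables do not carry over. Pictures are saved under pics/ and viewed, about 12 in all and at most 16, crops included, and the job is handed in when it is done.

```bash
mkdir -p pics
cat > h.py <<'E'
from rig import arm
import numpy as np, cv2
def snap(name,fn=None):
    im=arm.get_image(name)
    if fn: cv2.imwrite('pics/'+fn,im['color'][:,:,::-1])
    return im
def ray(im,u,v,z):
    R=np.array(im['R']);t=np.array(im['t']);c=-R.T@t
    d=R.T@np.array([(u-im['cx'])/im['fx'],(v-im['cy'])/im['fy'],1])
    return c+d*(z-c[2])/d[2]
def proj(im,X):
    p=np.array(im['R'])@np.array(X)+np.array(im['t'])
    return np.array([im['fx']*p[0]/p[2]+im['cx'],im['fy']*p[1]/p[2]+im['cy']])
E
python3 - <<'E'
from h import *
for n in('scene','top'):
    im=snap(n,n+'1.png'); print(n,im['fx'],im['cx'],im['cy'],np.round(im['R'],3).tolist(),np.round(-np.array(im['R']).T@im['t'],3))
s=arm.read_state();print(s)
E
```

```text
scene 473.99679135101957 316.5843999099118 199.40640685876357 [[-0.749, -0.662, 0.013], [-0.333, 0.359, -0.872], [0.573, -0.658, -0.489]] [-0.549  1.165  0.975]
top 404.20121083673536 320.46981098145324 197.61092966091223 [[-0.029, -1.0, 0.01], [-0.992, 0.027, -0.124], [0.124, -0.014, -0.992]] [ 0.352 -0.025  1.47 ]
{'clock': 0.1, 'joints': array([ 1.07950466e+00,  5.28350111e-01,  1.43375653e+00,  3.79481089e-05,
        1.18140080e+00, -1.78535288e-01]), 'joint_velocities': array([ 0.00058717, -0.00282254, -0.0027693 ,  0.00055934, -0.00033092,
       -0.00050296]), 'joint_torque': array([-1.27613712e-03, -4.43309748e+01, -1.78585947e+01, -2.56593521e-04,
        3.93071488e-03,  1.02478427e-05]), 'eef_pos': array([0.19198968, 0.59413476, 0.23845126]), 'ee_rot': array([-3.31255647e-04,  1.55748679e-01,  9.87796250e-01, -8.98433869e-04]), 'force': array([ 0.85004958, -0.57599151, -0.21972905]), 'wrist_torque': array([-0.00055894, -0.00315935, -0.02265672]), 'gripper_width': 0.08514294989710587}
```

View pics/top1.png

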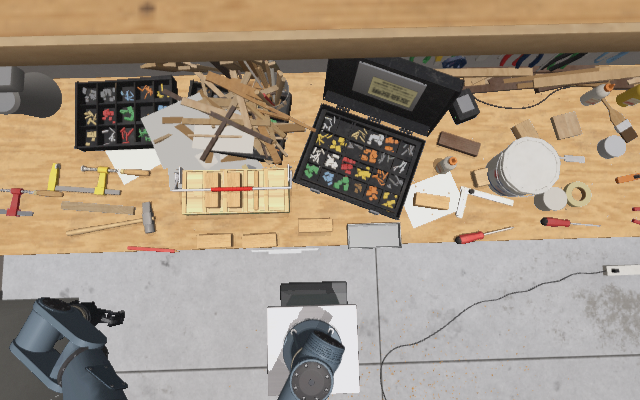

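View pics/scene1.png

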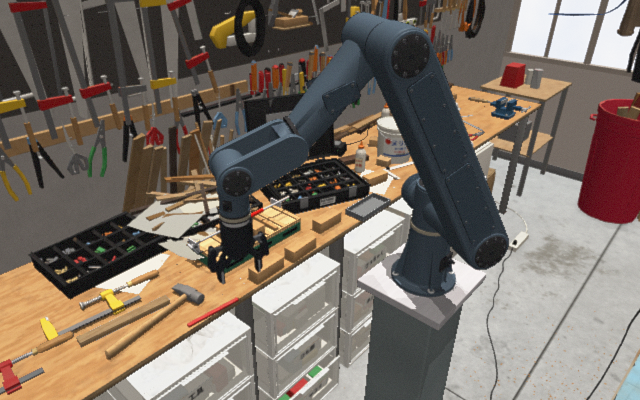

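Run:
```python
from h import *
a=cv2.imread('pics/top1.png')
cv2.imwrite('pics/c1.png',cv2.resize(a[150:255,165:325],None,fx=5,fy=5,interpolation=cv2.INTER_CUBIC))
im=snap('top')
for n,u,v,z in[('rackTL',182,170,.056),('rackTR',290,168,.056),('rackBR',289,213,.056),('rackBL',183,214,.056),('sleeve',232,189,.11),
 ('b1',214,240,.045),('b2',259,240,.045),('b3',315,226,.045),('b4',432,201,.045),('tray',373,235,.024),('bottle',448,162,.15)]:
    print(n,np.round(ray(im,u,v,z),3))
```

```text
rackTL [0.64  0.443 0.056]
rackTR [0.637 0.06  0.056]
rackBR [0.476 0.067 0.056]
rackBL [0.483 0.437 0.056]
sleeve [0.559 0.255 0.11 ]
b1 [0.39  0.331 0.045]
b2 [0.386 0.174 0.045]
b3 [ 0.429 -0.023  0.045]
b4 [ 0.506 -0.441  0.045]
tray [ 0.392 -0.229  0.024]
bottle [ 0.624 -0.473  0.15 ]
```

View pics/c1.png

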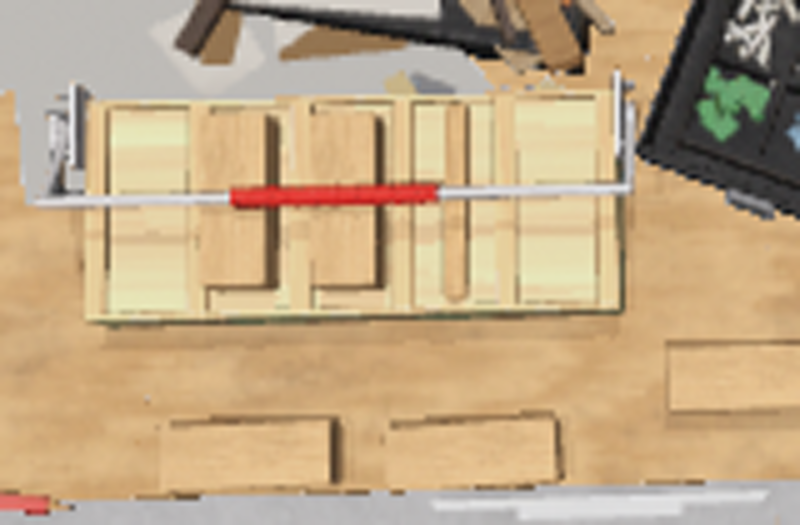

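```bash
python3 -m pendant '[[[60,-30,40,0,0,8,1],[120,-60,60,0,0,18,1],[150,-110,60,0,0,18,1],[180,-160,60,0,0,18,1],[210,-210,60,0,0,18,1],[240,-260,60,0,0,18,0],[268,-310,60,0,0,18,0],[288,-342,60,0,0,18,0],[288,-342,60,0,0,18,0],[288,-342,60,0,0,18,0],[288,-342,60,0,0,18,0]]]'
python3 - <<'E'
from h import *
im=snap('wrist','w1.png');s=arm.read_state();print(s['eef_pos'],s['ee_rot'],s['gripper_width'])
print(np.round(im['R'],3).tolist(),-np.array(im['R']).T@im['t'],im['fx'])
E
```

```text
clock: 1.52
eef_pos: [0.4795, 0.2537, 0.2992]
ee_rot: [-0.0, -0.002, 1.0, 0.0]
force: [-0.1, 0.9, -0.7]
gripper_width: -0.0002
[0.47947275 0.25374522 0.29922801] [-1.96846503e-04 -1.67648369e-03  9.99998574e-01  4.96193506e-05] -0.00011234926793477685
[[-0.001, 1.0, -0.0], [0.944, 0.001, 0.329], [0.329, 0.0, -0.944]] [0.39426296 0.25407663 0.4336358 ] 326.848543426947
```

View pics/w1.png

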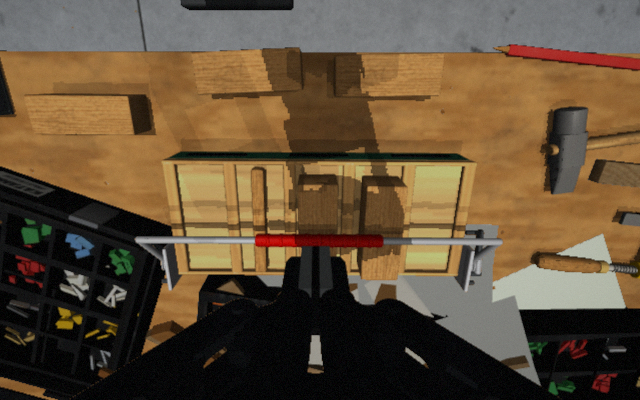

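Run:
```python
from h import *
im=snap('wrist')
for n,u,v,z in[('rFL',165,160,.056),('rFR',474,161,.056),('sleeve',319,240,.11),('barL',137,239,.11),('barR',501,242,.11),
('bay4 l',244,164,.056),('bay4 r',289,164,.056),
('dowel f',259,167,.064),('dowel b',262,236,.064),
('b3 c1',27,95,.045),('b3 c2',133,94,.045),('b3 c3',139,134,.045),('b3 c4',34,132,.045),
('b2 c1',193,55,.045),('b2 c2',292,48,.045),('b2c3',299,90,.045),('b2c4',200,94,.045),
('b1c1',343,54,.045),('b1c2',441,54,.045),('b1c3',436,96,.045),('b1c4',335,95,.045),
('blk3 fl',299,184,.093),('blk3 fr',339,181,.093),('blk2 fl',363,185,.093),('blk2 fr',404,183,.093)]:
    print(n,np.round(ray(im,u,v,z)[:2],4))
print(arm.read_state()['clock'])
a=cv2.imread('pics/w1.png')
cv2.imwrite('pics/c2.png',cv2.resize(a[35:140,10:470],(800,183),interpolation=cv2.INTER_CUBIC))
```

```text
rFL [0.4827 0.077 ]
rFR [0.4834 0.4418]
sleeve [0.5599 0.2585]
barL [0.5589 0.0582]
barR [0.562  0.4595]
bay4 l [0.4874 0.1699]
bay4 r [0.4873 0.2232]
dowel f [0.489  0.1888]
dowel b [0.5779 0.1877]
b3 c1 [ 0.4099 -0.0739]
b3 c2 [0.4087 0.0469]
b3 c3 [0.4539 0.0458]
b3 c4 [ 0.4517 -0.0778]
b2 c1 [0.3677 0.1201]
b2 c2 [0.3605 0.2288]
b2c3 [0.4041 0.2358]
b2c4 [0.4086 0.1231]
b1c1 [0.3665 0.2845]
b1c2 [0.3663 0.3918]
b1c3 [0.4104 0.3917]
b1c4 [0.4095 0.2767]
blk3 fl [0.5006 0.2366]
blk3 fr [0.4971 0.2801]
blk2 fl [0.5016 0.3065]
blk2 fr [0.4993 0.351 ]
1.625
```

View pics/c2.png

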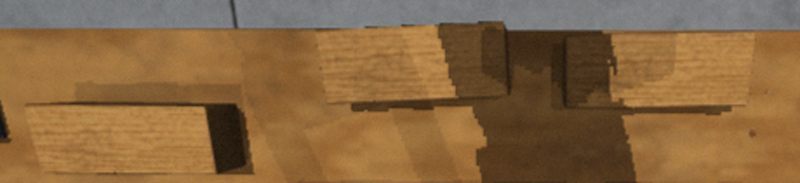

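```bash
python3 -m pendant '[[[25,5,-60,0,0,0,0],[25,5,-120,0,0,0,0],[25,5,-170,0,0,0,0],[25,5,-191,0,0,0,0],[30,5,-191,0,0,0,0],[40,5,-191,0,0,0,0],[50,5,-190,0,0,0,0],[60,5,-186,0,0,0,0],[70,5,-182,0,0,0,0],[80,5,-178,0,0,0,0],[90,5,-175,0,0,0,0],[100,5,-172,0,0,0,0]]]'; python3 -m pendant '[[[10,0,0,0,0,0,0],[20,0,0,0,0,0,0],[30,0,0,0,0,0,0],[40,0,0,0,0,0,0],[40,0,0,0,0,0,0],[40,0,0,0,0,0,0],[20,0,40,0,0,0,0.3],[-20,0,90,0,0,0,0.3],[-60,0,150,0,0,0,0.3],[-80,-20,170,0,0,0,0.3],[-80,-40,170,0,0,0,0.3],[-80,-50,170,0,0,0,0.3]]]'
python3 - <<'E'
from h import *
im=snap('wrist','w2.png');print(arm.read_state()['gripper_width'])
snap('top','t2.png')
a=cv2.imread('pics/w2.png');b=cv2.imread('pics/t2.png')
cv2.imwrite('pics/c3.png',np.vstack([a[100:400],cv2.resize(b[130:255,160:420],(640,300))]))
E
```

```text
clock: 3.12
eef_pos: [0.5598, 0.2578, 0.1293]
ee_rot: [-0.023, -0.001, 1.0, -0.002]
force: [-42.8, 0.3, 50.2]
gripper_width: 0.0006
clock: 4.62
eef_pos: [0.5003, 0.2064, 0.2965]
ee_rot: [-0.0, -0.0, 1.0, -0.0]
force: [0.4, -0.3, -0.1]
gripper_width: 0.0257
0.025246813997753
```

View pics/c3.png

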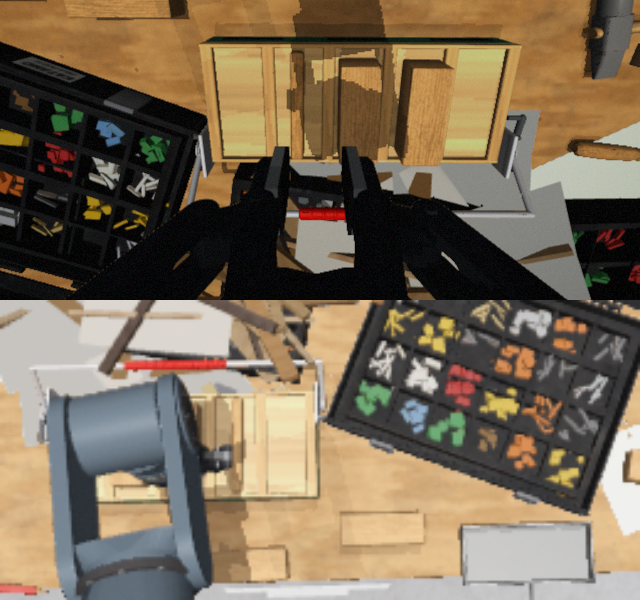

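```bash
python3 -m pendant '[[[45,-18,-40,0,0,0,0.36],[45,-18,-100,0,0,0,0.36],[45,-18,-160,0,0,0,0.36],[45,-18,-200,0,0,0,0.36],[45,-18,-215,0,0,0,0.36],[45,-18,-225,0,0,0,0.36],[45,-18,-230,0,0,0,0.36],[45,-18,-232,0,0,0,0.36],[45,-18,-232,0,0,0,0],[45,-18,-232,0,0,0,0],[45,-18,-232,0,0,0,0],[45,-18,-232,0,0,0,0]]]' 50; python3 -m pendant '[[[0,0,0,0,0,0,0],[0,0,5,0,0,0,0],[0,0,15,0,0,0,0],[0,0,40,0,0,0,0],[0,0,80,0,0,0,0],[0,0,80,0,0,0,0]]]'
python3 - <<'E'
from h import *
a=snap('wrist')['color'][:,:,::-1];b=snap('top')['color'][:,:,::-1]
cv2.imwrite('pics/c4.png',np.vstack([a[100:400],cv2.resize(b[130:255,160:420],(640,300))]))
E
```

```text
clock: 6.22
eef_pos: [0.5461, 0.1898, 0.0665]
ee_rot: [0.001, -0.001, 1.0, 0.0]
force: [-0.1, -0.3, 6.3]
gripper_width: 0.014
clock: 6.98
eef_pos: [0.5476, 0.1901, 0.1487]
ee_rot: [0.004, -0.001, 1.0, 0.001]
force: [0.1, -0.0, -1.3]
gripper_width: 0.0141
```

View pics/c4.png

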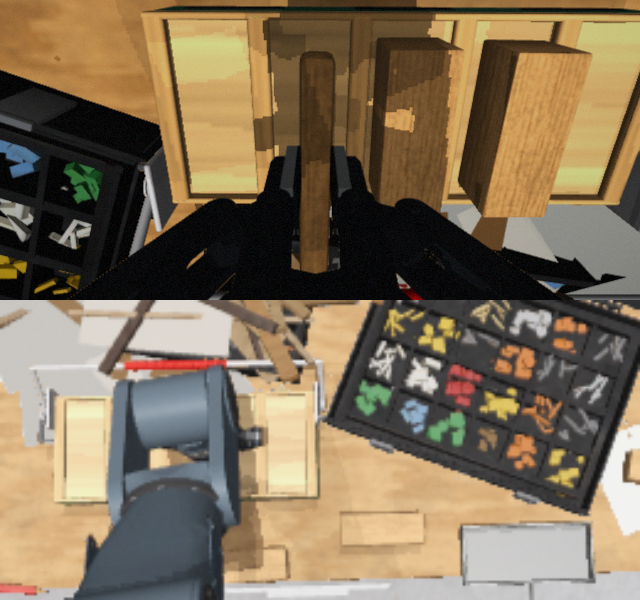

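```bash
python3 -m pendant '[[[-20,-40,40,0,0,-10,0],[-40,-80,60,0,0,-20,0],[-58,-120,60,0,0,-30,0],[-75,-160,60,0,0,-40,0],[-92,-200,60,0,0,-50,0],[-110,-245,60,0,0,-60,0],[-126,-290,60,0,0,-70,0],[-142,-340,60,0,0,-80,0],[-158,-385,50,0,0,-90,0],[-158,-410,20,0,0,-90,0],[-158,-410,0,0,0,-90,0],[-158,-410,-20,0,0,-90,0]]]'
python3 - <<'E'
from h import *
im=snap('wrist','w5.png')
E
```

```text
clock: 8.57
eef_pos: [0.3862, -0.2201, 0.1235]
ee_rot: [-0.002, 0.707, 0.707, -0.0]
force: [0.1, 0.6, 0.4]
gripper_width: 0.0137
```

View pics/w5.png

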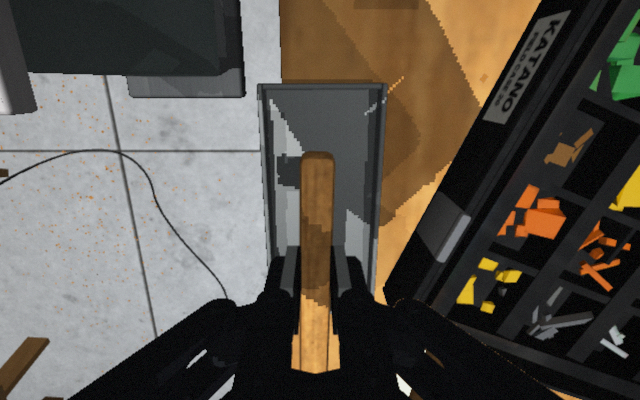

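Run:
```python
from h import *
im=snap('wrist')
for u,v in((259,86),(386,84),(377,290)): print(ray(im,u,v,.024))
print(ray(im,317,153,.123), ray(im,317,372,.123))
```

```text
[ 0.34656986 -0.13602243  0.024     ]
[ 0.43219653 -0.13489726  0.024     ]
[ 0.43582351 -0.29770914  0.024     ]
[ 0.38567767 -0.16153851  0.123     ] [ 0.38567961 -0.27914959  0.123     ]
```

```bash
python3 -m pendant '[[[4,0,-40,0,0,0,0],[4,0,-70,0,0,0,0],[4,0,-88,0,0,0,0],[4,0,-95,0,0,0,0],[4,0,-98,0,0,0,0],[4,0,-98,0,0,0,0.4],[4,0,-98,0,0,0,0.4],[4,0,-98,0,0,0,0.4],[4,0,-60,0,0,0,0.4],[4,0,0,0,0,0,0.6],[4,30,60,0,0,0,1],[4,60,80,0,0,0,1]]]'
python3 -m pendant '[[[10,40,0,0,0,0,1],[20,80,0,0,0,0,1],[20,80,0,0,0,0,1],[20,80,0,0,0,0,1]]]'
python3 - <<'E'
from h import *
a=snap('wrist')['color'][:,:,::-1];im=snap('top');b=im['color'][:,:,::-1]
cv2.imwrite('pics/c6.png',np.vstack([a[0:300],cv2.resize(b[130:255,160:420],(640,300))]))
E
```

```text
clock: 10.18
eef_pos: [0.3924, -0.1608, 0.2085]
ee_rot: [0.003, 0.707, 0.707, 0.0]
force: [0.1, 0.4, 0.8]
gripper_width: 0.0842
clock: 10.68
eef_pos: [0.4113, -0.0806, 0.2055]
ee_rot: [0.0, 0.706, 0.708, -0.0]
force: [-0.7, 0.3, 0.2]
gripper_width: 0.0853
```

View pics/c6.png

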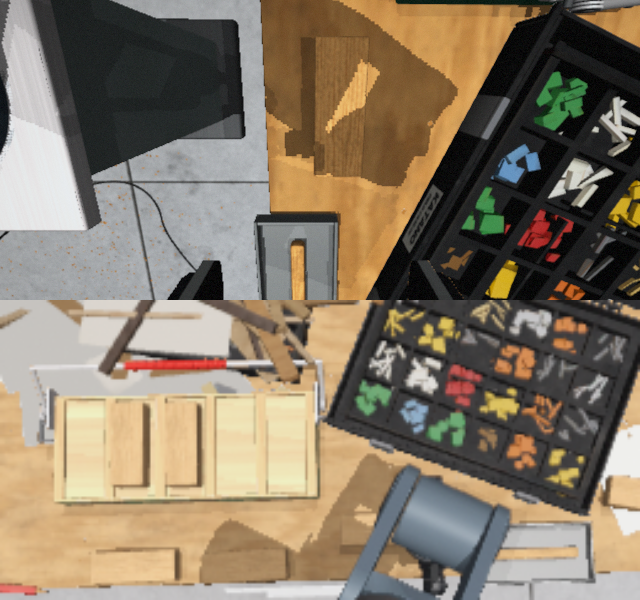

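Run:
```python
from h import *
im=snap('wrist')
P=[ray(im,u,v,.045) for u,v in((315,37),(368,38),(366,177),(315,175))]
print(np.round(P,4)); print(np.mean(P,0), arm.read_state()['eef_pos'])
```

```text
[[ 0.4112  0.0382  0.045 ]
 [ 0.4546  0.0374  0.045 ]
 [ 0.4588 -0.0808  0.045 ]
 [ 0.411  -0.0788  0.045 ]]
[ 0.4338708  -0.02101055  0.045     ] [ 0.41128647 -0.081336    0.20528925]
```

```bash
python3 -m pendant '[[[10,30,-40,0,0,0,1],[22,73,-90,0,0,0,1],[22,73,-140,0,0,0,1],[22,73,-165,0,0,0,1],[22,73,-179,0,0,0,1],[22,73,-179,0,0,0,1],[22,73,-179,0,0,0,0],[22,73,-179,0,0,0,0],[22,73,-179,0,0,0,0],[22,73,-179,0,0,0,0],[22,73,-150,0,0,0,0],[22,73,-80,0,0,0,0]]]' 60
```

```text
clock: 12.32
eef_pos: [0.432, -0.0071, 0.1176]
ee_rot: [-0.002, 0.707, 0.707, -0.001]
force: [2.0, -0.5, -1.8]
gripper_width: 0.044
```

```bash
python3 -m pendant '[[[0,0,40,0,0,10,0],[0,20,60,0,0,20,0],[10,40,60,0,0,30,0],[25,60,60,0,0,40,0],[45,80,60,0,0,50,0],[65,100,60,0,0,60,0],[85,115,60,0,0,70,0],[105,122,60,0,0,80,0],[113,122,60,0,0,90,0],[113,122,30,0,0,90,0],[113,122,10,0,0,90,0],[113,122,10,0,0,90,0]]]'
python3 - <<'E'
from h import *
im=snap('wrist','w7.png');s=arm.read_state();print(s['eef_pos'],s['ee_rot'],s['gripper_width'])
E
```

```text
clock: 13.82
eef_pos: [0.5445, 0.1147, 0.1268]
ee_rot: [-0.002, -0.001, 1.0, -0.0]
force: [0.1, 0.2, -2.1]
gripper_width: 0.0438
[0.5456056  0.11468721 0.12775093] [-6.93263023e-04 -7.38532832e-04  9.99999487e-01 -9.54364881e-06] 0.044205598593022415
```

View pics/w7.png

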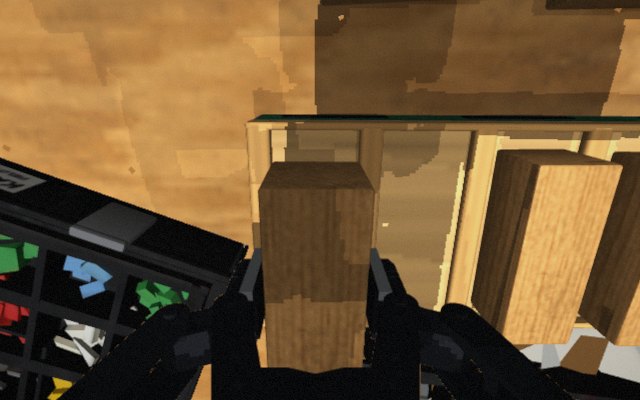

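Run:
```python
from h import *
im=snap('wrist')
for u,v,z in((271,127,.056),(361,127,.056),(382,127,.056),(472,133,.056),(260,190,.146),(373,190,.146),(318,163,.146)): print(u,v,ray(im,u,v,z))
```

```text
271 127 [0.48746647 0.08765162 0.056     ]
361 127 [0.48749882 0.14373582 0.056     ]
382 127 [0.48750637 0.15682077 0.056     ]
472 133 [0.49125269 0.21347611 0.056     ]
260 190 [0.49901907 0.09452192 0.146     ]
373 190 [0.49904086 0.13685951 0.146     ]
318 163 [0.48867106 0.11623065 0.146     ]
```

```bash
python3 -m pendant '[[[0,1,-20,0,0,0,0],[0,1,-35,0,0,0,0],[0,1,-45,0,0,0,0],[0,1,-50,0,0,0,0],[0,1,-53,0,0,0,0],[0,1,-53,0,0,0,0]]]'
python3 -m pendant '[[[0,0,0,0,0,0,0.72],[0,0,0,0,0,0,0.72],[0,0,0,0,0,0,0.72],[0,0,20,0,0,0,0.72],[0,0,60,0,0,0,0.72],[0,0,110,0,0,0,0.8],[-40,10,150,0,0,0,1],[-100,20,150,0,0,-10,1],[-150,30,140,0,0,-20,1],[-160,40,140,0,0,-30,1],[-160,50,140,0,0,-40,1],[-160,50,140,0,0,-50,1]]]'
python3 -m pendant '[[[0,0,0,0,0,-10,1],[0,0,0,0,0,-20,1],[0,0,0,0,0,-30,1],[0,0,0,0,0,-40,1],[0,0,0,0,0,-40,1],[0,0,0,0,0,-40,1]]]'
python3 - <<'E'
from h import *
im=snap('wrist','w8.png');s=arm.read_state();print(s['eef_pos'],s['ee_rot'])
E
```

```text
clock: 14.68
eef_pos: [0.5464, 0.1156, 0.0756]
ee_rot: [0.0, -0.001, 1.0, -0.0]
force: [-2.0, -1.1, 3.6]
gripper_width: 0.0437
clock: 16.18
eef_pos: [0.3861, 0.1662, 0.215]
ee_rot: [0.0, 0.424, 0.906, 0.0]
force: [0.9, 0.9, 0.1]
gripper_width: 0.085
clock: 16.92
eef_pos: [0.3863, 0.1657, 0.2148]
ee_rot: [0.0, 0.706, 0.708, 0.0]
force: [0.2, -0.0, 0.3]
gripper_width: 0.0854
[0.38628881 0.16565306 0.21484244] [3.48894210e-05 7.05948370e-01 7.08263296e-01 4.11829846e-05]
```

View pics/w8.png

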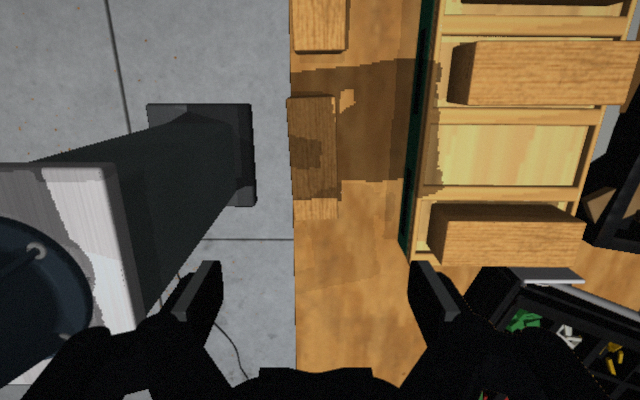

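Run:
```python
from h import *
im=snap('wrist')
for u,v,z in((287,97,.045),(334,96,.045),(337,198,.045),(290,198,.045),(337,219,.045),(290,219,.045),(338,219,0),(294,219,0)): print(u,v,np.round(ray(im,u,v,z),4))
a=cv2.imread('pics/w8.png')
cv2.imwrite('pics/c9.png',cv2.resize(a[0:240,270:430],(533,800),interpolation=cv2.INTER_CUBIC)[0:])
cv2.imwrite('pics/c9.png',cv2.resize(a[80:240,270:430],(600,600),interpolation=cv2.INTER_CUBIC))
```

```text
287 97 [0.3608 0.2377 0.045 ]
334 96 [0.4028 0.2386 0.045 ]
337 198 [0.4077 0.1419 0.045 ]
290 198 [0.3612 0.1419 0.045 ]
337 219 [0.4082 0.1194 0.045 ]
290 219 [0.3607 0.1193 0.045 ]
338 219 [0.4127 0.0998 0.    ]
294 219 [0.3616 0.0998 0.    ]
```

View pics/c9.png

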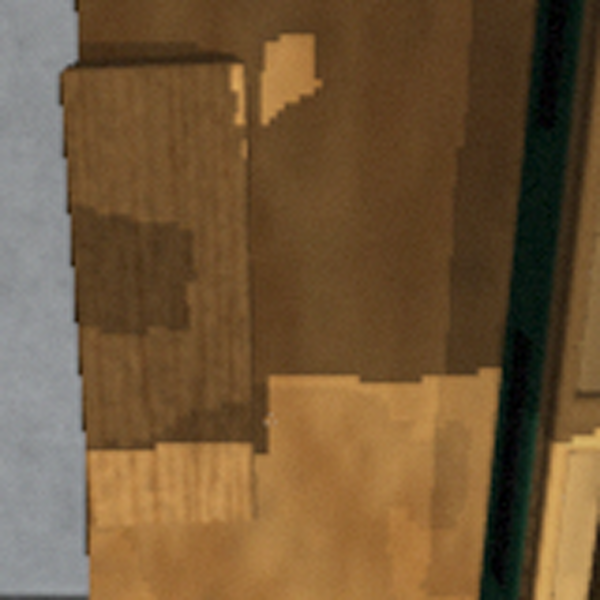

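```bash
python3 -m pendant '[[[-2,15,-50,0,0,2,1],[-2,25,-110,0,0,2,1],[-2,25,-160,0,0,2,1],[-2,25,-180,0,0,2,1],[-2,25,-189,0,0,2,1],[-2,25,-189,0,0,2,1],[-2,25,-189,0,0,2,0],[-2,25,-189,0,0,2,0],[-2,25,-189,0,0,2,0],[-2,25,-189,0,0,2,0],[-2,25,-150,0,0,2,0],[-2,25,-90,0,0,2,0]]]' 60
```

```text
clock: 18.52
eef_pos: [0.3833, 0.1904, 0.1251]
ee_rot: [-0.001, 0.694, 0.72, -0.002]
force: [0.9, 0.3, -1.2]
gripper_width: 0.0438
```

```bash
python3 -m pendant '[[[0,0,40,0,0,10,0],[0,0,55,0,0,20,0],[10,0,55,0,0,30,0],[30,0,55,0,0,40,0],[55,-2,55,0,0,50,0],[85,-4,55,0,0,60,0],[115,-4,55,0,0,70,0],[145,-4,55,0,0,80,0],[162,-4,55,0,0,88,0],[162,-4,30,0,0,88,0],[162,-4,5,0,0,88,0],[162,-4,5,0,0,88,0]]]'
python3 - <<'E'
from h import *
im=snap('wrist','w10.png');s=arm.read_state();print(s['eef_pos'],s['ee_rot'],s['gripper_width'])
E
```

```text
clock: 20.02
eef_pos: [0.5441, 0.1863, 0.1282]
ee_rot: [-0.003, -0.001, 1.0, -0.0]
force: [-0.3, -0.3, -0.2]
gripper_width: 0.0436
[0.54533394 0.18654299 0.12943339] [-1.12587279e-03 -7.07116256e-04  9.99999104e-01 -1.56520944e-04] 0.043673448250915126
```

View pics/w10.png

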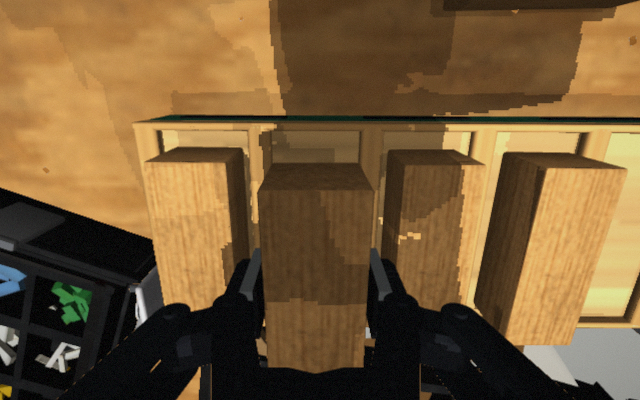

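```bash
python3 -m pendant '[[[0,1,-20,0,0,0,0],[0,1,-35,0,0,0,0],[0,1,-45,0,0,0,0],[0,1,-51,0,0,0,0],[0,1,-55,0,0,0,0],[0,1,-55,0,0,0,0]]]'
python3 -m pendant '[[[0,0,0,0,0,0,0.64],[0,0,0,0,0,0,0.64],[0,0,0,0,0,0,0.64],[0,0,20,0,0,0,0.64],[0,0,60,0,0,0,0.64],[0,0,110,0,0,0,0.8],[-40,20,150,0,0,0,1],[-90,50,150,0,0,-10,1],[-140,80,140,0,0,-20,1],[-160,110,140,0,0,-30,1],[-160,135,140,0,0,-40,1],[-160,135,140,0,0,-50,1]]]'
python3 -m pendant '[[[0,0,0,0,0,-10,1],[0,0,0,0,0,-20,1],[0,0,0,0,0,-30,1],[0,0,0,0,0,-40,1],[0,0,0,0,0,-40,1],[0,0,0,0,0,-40,1]]]'
python3 - <<'E'
from h import *
im=snap('wrist','w11.png');s=arm.read_state();print(s['eef_pos'],s['ee_rot'])
E
```

```text
clock: 20.82
eef_pos: [0.5467, 0.1877, 0.0751]
ee_rot: [0.0, -0.001, 1.0, 0.0]
force: [0.7, 0.8, -1.6]
gripper_width: 0.0442
clock: 22.32
eef_pos: [0.386, 0.3244, 0.2151]
ee_rot: [0.0, 0.423, 0.906, 0.001]
force: [0.3, -0.3, -0.3]
gripper_width: 0.0854
clock: 23.08
eef_pos: [0.3862, 0.3226, 0.2148]
ee_rot: [0.0, 0.706, 0.708, 0.0]
force: [0.0, -0.3, -0.3]
gripper_width: 0.0856
[0.38622383 0.32265094 0.21482639] [ 1.24764502e-06  7.05900848e-01  7.08310661e-01 -9.53714540e-06]
```

View pics/w11.png

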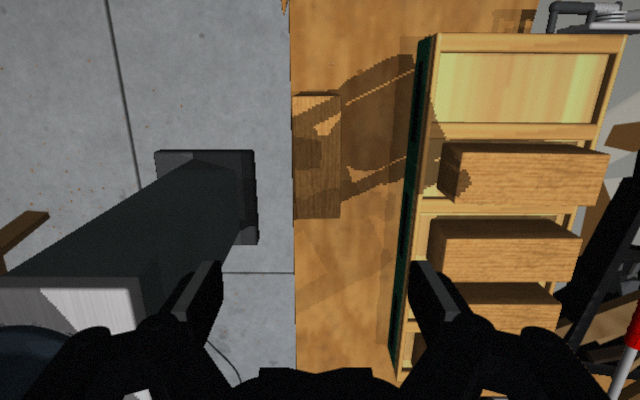

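```bash
python3 -m pendant '[[[1,15,-50,0,0,0,1],[1,25,-110,0,0,0,1],[1,25,-160,0,0,0,1],[1,25,-180,0,0,0,1],[1,25,-189,0,0,0,1],[1,25,-189,0,0,0,1],[1,25,-189,0,0,0,0],[1,25,-189,0,0,0,0],[1,25,-189,0,0,0,0],[1,25,-189,0,0,0,0],[1,25,-150,0,0,0,0],[1,25,-90,0,0,0,0]]]' 60
```

```text
clock: 24.62
eef_pos: [0.3861, 0.3469, 0.1246]
ee_rot: [-0.001, 0.707, 0.708, -0.002]
force: [0.7, 1.3, -0.6]
gripper_width: 0.0439
```

```bash
python3 -m pendant '[[[0,0,40,0,0,10,0],[0,0,55,0,0,20,0],[10,5,55,0,0,30,0],[30,15,55,0,0,40,0],[55,25,55,0,0,50,0],[85,40,55,0,0,60,0],[115,56,55,0,0,70,0],[145,56,55,0,0,80,0],[159,56,55,0,0,90,0],[159,56,30,0,0,90,0],[159,56,5,0,0,90,0],[159,56,5,0,0,90,0]]]'
python3 - <<'E'
from h import *
im=snap('wrist','w12.png');s=arm.read_state();print(s['eef_pos'],s['ee_rot'],s['gripper_width'])
E
```

```text
clock: 26.12
eef_pos: [0.5442, 0.4025, 0.1275]
ee_rot: [-0.003, -0.001, 1.0, -0.001]
force: [-0.4, -0.0, -1.7]
gripper_width: 0.0439
[0.54537638 0.40317052 0.1290572 ] [-1.20129365e-03 -6.98326965e-04  9.99998840e-01 -6.23794646e-04] 0.044178303275503435
```

View pics/w12.png

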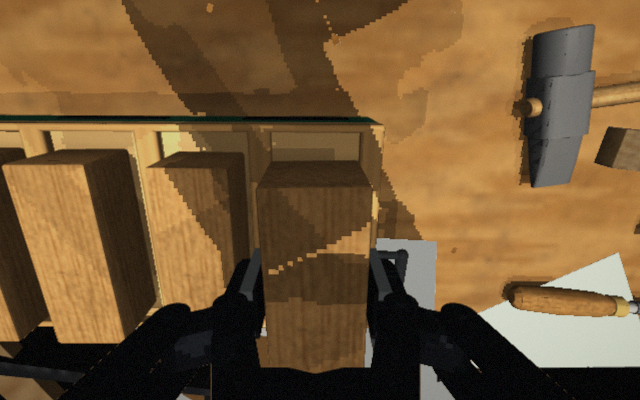

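```bash
python3 -m pendant '[[[0,1,-20,0,0,0,0],[0,1,-35,0,0,0,0],[0,1,-45,0,0,0,0],[0,1,-50,0,0,0,0],[0,1,-54,0,0,0,0],[0,1,-54,0,0,0,0]]]'
python3 -m pendant '[[[0,0,0,0,0,0,0.68],[0,0,0,0,0,0,0.68],[0,0,0,0,0,0,0.68],[0,0,20,0,0,0,0.68],[0,0,60,0,0,0,0.68],[0,0,110,0,0,0,0.5],[-30,-40,150,0,0,0,0],[-60,-80,190,0,0,0,0],[-80,-120,220,0,0,0,0],[-80,-145,220,0,0,0,0],[-80,-145,220,0,0,0,0],[-80,-145,220,0,0,0,0]]]'
python3 - <<'E'
from h import *
im=snap('wrist','w13.png');s=arm.read_state();print(s['eef_pos'],s['ee_rot'])
a=snap('scene')['color'][:,:,::-1]
cv2.imwrite('pics/c13.png',np.vstack([cv2.imread('pics/w13.png')[100:360],cv2.resize(a[150:290,140:420],(640,320))]))
E
```

```text
clock: 26.92
eef_pos: [0.5464, 0.4047, 0.0758]
ee_rot: [0.0, -0.001, 1.0, 0.0]
force: [-0.8, -0.1, -0.7]
gripper_width: 0.0444
clock: 28.42
eef_pos: [0.4665, 0.2602, 0.2965]
ee_rot: [0.001, -0.001, 1.0, 0.0]
force: [0.0, -0.1, 0.4]
gripper_width: -0.0001
[0.46648795 0.26035727 0.29604729] [ 2.14194945e-04 -8.75132040e-04  9.99999553e-01  2.86291237e-04]
```

View pics/c13.png

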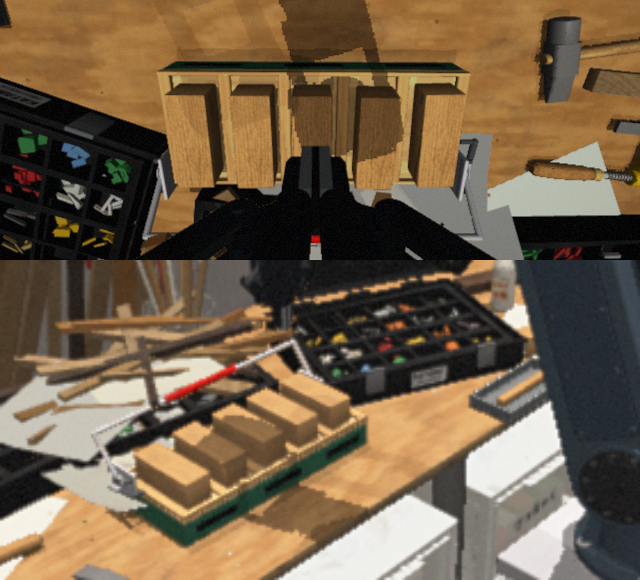

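Run:
```python
from h import *
im=snap('top');c=im['color'].astype(int)
m=(c[...,0]>150)&(c[...,1]<70)&(c[...,2]<70); m[:,:200]=0; m[:150]=0;m[200:]=0;m[:,300:]=0
v,u=np.nonzero(m);print(len(u),u.min(),u.max(),v.mean(),ray(im,u.mean(),v.mean(),.119))
for x in(.68,.69,.70,.71,.72):
    print(x,[c[int(q[1]),int(q[0])].tolist() for q in (proj(im,(x,y,.0)) for y in(.21,.235,.26,.285,.31))])
```

```text
104 211 251 156.82692307692307 [0.66786088 0.24848505 0.119     ]
0.68 [[199, 196, 193], [196, 191, 186], [166, 142, 115], [177, 161, 141], [156, 124, 87]]
0.69 [[180, 43, 38], [173, 55, 42], [186, 39, 35], [195, 42, 39], [199, 44, 40]]
0.7 [[221, 60, 53], [232, 82, 70], [212, 52, 46], [206, 45, 42], [160, 80, 77]]
0.71 [[220, 214, 207], [220, 214, 207], [141, 136, 131], [47, 46, 46], [27, 26, 28]]
0.72 [[219, 214, 207], [220, 214, 207], [220, 214, 207], [220, 214, 207], [220, 214, 207]]
```

```bash
python3 -m pendant '[[[30,0,0,0,0,0,0],[80,0,0,0,0,0,0],[130,0,0,0,0,0,0],[180,0,0,0,0,0,0],[220,0,0,0,0,0,0],[236,0,0,0,0,0,0],[236,0,-40,0,0,0,0],[236,0,-80,0,0,0,0],[236,0,-115,0,0,0,0],[236,0,-125,0,0,0,0],[236,0,-125,0,0,0,0]]]'
```

```text
clock: 29.95
eef_pos: [0.7022, 0.2602, 0.17]
ee_rot: [-0.001, -0.001, 1.0, -0.0]
force: [-0.2, 0.3, 0.7]
gripper_width: -0.0001
```

```bash
python3 -m pendant '[[[0,0,-15,0,0,0,0],[0,0,-30,0,0,0,0],[0,0,-40,0,0,0,0],[0,0,-50,0,0,0,0],[0,0,-60,0,0,0,0],[0,0,-60,0,0,0,0]]]' && python3 -m pendant '[[[-8,0,0,0,0,0,0],[-16,0,0,0,0,0,0],[-24,0,0,0,0,0,0],[-32,0,0,0,0,0,0]]]'
```

```text
clock: 30.7
eef_pos: [0.7015, 0.2595, 0.1094]
ee_rot: [-0.001, -0.001, 1.0, -0.0]
force: [0.1, -1.0, -0.1]
gripper_width: 0.0004
clock: 31.2
eef_pos: [0.6798, 0.2599, 0.1168]
ee_rot: [0.013, -0.001, 1.0, 0.001]
force: [14.4, -2.1, 11.2]
gripper_width: -0.0004
```

```bash
python3 -m pendant '[[[-8,0,0,0,0,0,0],[-16,0,0,0,0,0,0],[-24,0,0,0,0,0,0],[-32,0,0,0,0,0,0],[-40,0,0,0,0,0,0],[-48,0,0,0,0,0,0]]]' && python3 -m pendant '[[[-8,0,2,0,0,0,0],[-16,0,4,0,0,0,0],[-16,0,4,0,0,0,0],[-16,0,4,0,0,0,0]]]'
python3 - <<'E'
from h import *
im=snap('wrist','w14.png');c=im['color'].astype(int)
m=(c[...,0]>90)&(c[...,1]<50)&(c[...,2]<50);v,u=np.nonzero(m)
print(len(u),u.min(),u.max(),v.min(),v.max(),u.mean(),v.mean(),ray(im,u.mean(),v.mean(),.11),proj(im,(.559,.2585,.11)))
E
```

```text
clock: 31.95
eef_pos: [0.6202, 0.2596, 0.1098]
ee_rot: [-0.002, -0.001, 1.0, -0.0]
force: [0.8, 0.2, -0.8]
gripper_width: 0.0003
clock: 32.45
eef_pos: [0.6066, 0.2597, 0.115]
ee_rot: [0.0, -0.001, 1.0, 0.0]
force: [0.5, 0.3, -0.1]
gripper_width: 0.0003
6850 148 474 156 190 310.6021897810219 173.99328467153285 [0.56030626 0.25818599 0.11      ] [311.29935988 171.13135912]
```

```bash
python3 -m pendant '[[[0,0,50,0,0,0,0],[0,0,110,0,0,0,0],[0,0,180,0,0,0,0],[-50,0,190,0,0,0,0],[-100,50,190,0,0,0,0],[-140,110,190,0,0,0,0],[-140,160,190,0,0,0,0],[-140,220,190,0,0,0,0],[-150,280,190,0,0,0,0],[-200,300,190,0,0,0,0],[-200,300,190,0,0,0,0],[-200,300,190,0,0,0,0]]]'
python3 - <<'E'
from h import *
im=snap('top','t15.png');c=im['color'].astype(int)
m=(c[...,0]>150)&(c[...,1]<70)&(c[...,2]<70); m[:,:200]=0; m[:150]=0;m[215:]=0;m[:,280:]=0
v,u=np.nonzero(m);print(len(u),ray(im,u.mean(),v.mean(),.11))
# change against the first picture at each block top / tray / bottle
a=cv2.imread('pics/top1.png')[:,:,::-1].astype(int)
for i,y in enumerate((.4037,.331,.259,.1877,.1157)):
    out=[]
    for x,dy in((.52,0),(.59,0),(.52,.036)):
        p=proj(im,(x,y+dy,.093)).astype(int);s=np.s_[p[1]-1:p[1]+2,p[0]-1:p[0]+2];out.append(c[s].mean((0,1)).round().tolist())
    print('bay',i+1,out)
p=proj(im,(.39,-.23,.02)).astype(int);print('dowel',c[p[1]-1:p[1]+2,p[0]].mean(0), c[p[1]+5,p[0]])
d=np.abs(c-a)[150:178,435:460];print('bottle diff',d.mean(),d.max())
E
```

```text
clock: 34.0
eef_pos: [0.4064, 0.5597, 0.3048]
ee_rot: [0.0, -0.001, 1.0, -0.0]
force: [-0.2, -0.0, -0.0]
gripper_width: -0.0
111 [0.55914195 0.25492288 0.11      ]
bay 1 [[229.0, 192.0, 142.0], [225.0, 188.0, 139.0], [212.0, 174.0, 126.0]]
bay 2 [[229.0, 192.0, 142.0], [222.0, 185.0, 136.0], [180.0, 154.0, 117.0]]
bay 3 [[226.0, 189.0, 139.0], [222.0, 185.0, 136.0], [202.0, 175.0, 135.0]]
bay 4 [[228.0, 191.0, 141.0], [223.0, 185.0, 136.0], [166.0, 144.0, 107.0]]
bay 5 [[228.0, 192.0, 141.0], [223.0, 185.0, 136.0], [234.0, 214.0, 167.0]]
dowel [230.33333333 192.         138.33333333] [196 196 194]
bottle diff 2.85 6
```

All five bays read as block tops, the keeper is back at its closed position, and the dowel is in the tray. The bottle hasn't moved.

```bash
python3 -c "
from rig import arm
print(arm.hand_in())"
```

```text
the job is handed in; nothing more can be done
None
```

I did the job in the order asked and handed it in at about 34 s on the robot's clock. I pushed the keeper over to the rear, moved the dowel from bay 4 to the scrap tray, and laid three spare blocks in bays 5, 4 and 1. The blocks already in bays 2 and 3 stayed in their bays. Then I pushed the keeper back over to its front stop.

**Last checks (top camera, arm clear of the rack):**
- **Keeper:** the red sleeve measured at x = 0.559 m, against 0.560 m at the start, so it is closed.
- **Bays:** all five show the same wood colour where the block tops should be. Each new block came down to the expected seated height (TCP about 75 mm).
- **Dowel:** it is in the tray.
- **Glue bottle:** its part of the image hadn't changed.

**Less certain:**
- **Opening push:** the wrist force read about 43 N sideways and 50 N upwards while I opened the keeper. That is below the 120 N wrist limit. The load was on the fingertips as far as I could tell, and I did not check the gripper body separately.
- **No final look:** I had used all 16 picture views, so these checks and the closing of the keeper rest on measured positions and pixel colours.

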